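Open the dry bath to its stop and load the tube

TASK

Swing the dry bath's cover up by its bar handle, past upright, until it meets its sprung stop arm; press it lightly home there (about 8 newtons more than it takes to swing, never over 15) for half a second and leave it resting on the stop. Then take the tall tube from the rack and lower it gently, all the way down, upright, into any one of the three wells of the bath. Leave the short tubes and the other things on the bench alone.

Things in the scene. Friction and masses are not known exactly. Their poses are not given: they have to be found in the camera images.
- bath: white dry-bath incubator fixed to the bench, 180 (x) x 200 (y) x 120 mm high; origin at the centre of its underside; -x is the front, where the handle is, +x the hinge side. In its recess (115 x 140 mm, centred 7.5 mm to -x of the origin) lies an aluminium block, top 60 mm above the bench, with three wells in a row along the bath's y
- cover (a joint): angle of the flat grey cover (155 x 190 x 10 mm, about 0.35 kg) about its hinge, rad: 0 closed and level, pi/2 upright; may start slightly ajar. A friction hinge (0.45 N m, about 2 N at the handle): it stays where it is left. The stop arm is set anew each time: the cover meets it between 1.58 and 1.92 rad; only feel, or the stop joint, tells where
- handle (a point): middle of the cover's handle: a round steel bar 10 mm thick, 90 mm long, parallel to the hinge, 45 mm out from the cover's free edge on two end arms (30 mm clear to the bath's front). Closed, it is 125 mm above the bench; 200 mm from the hinge axis. It can be pinched from above, across the bar, and turns between the pads as the cover swings
- hinge (a point): middle of the hinge axis, which runs along the bath's y, 75 mm to +x of the bath's origin, 120 mm above the bench (the axes of this point are the bath's)
- stop (a joint): deflection of the sprung stop arm (small dark arm with a rubber pad behind the hinge), rad: 0 untouched, grows as the cover presses it. Spring 80 N m/rad: about 4 N at the handle per 0.01 rad, on top of the hinge friction. After a light press the cover, let go, keeps it at about 0.006
- well0 (a point): centre of the mouth of well 0 at the block's top, 60 mm above the bench, 38 mm to -y of the bath's middle line, 7.5 mm to -x of the bath's origin; hole 19 mm wide, 50 mm deep, upright; +z up
- well1 (a point): centre of the mouth of well 1 at the block's top, 60 mm above the bench, on the bath's middle line, 7.5 mm to -x of the bath's origin; hole 19 mm wide, 50 mm deep, upright; +z up
- well2 (a point): centre of the mouth of well 2 at the block's top, 60 mm above the bench, 38 mm to +y of the bath's middle line, 7.5 mm to -x of the bath's origin; hole 19 mm wide, 50 mm deep, upright; +z up
- tube: the tall capped sample tube, 100 mm long, 15 mm thick with a grey cap 18 mm wide and 20 mm tall at the top, 20 g; origin at the centre of its foot, z along it; it stands in one of the rack's three holes, foot 6 mm above the bench
- rack: blue rack fixed to the bench, 130 (x) x 60 (y) x 60 mm; origin at the centre of its underside; three 19 mm holes along its x at -38, 0 and +38 mm, top of the plate 60 mm, inner floor 6 mm above the bench
- short_a: short capped tube, 75 mm long, otherwise like the tall one, in another hole of the rack; leave alone
- short_b: second short tube, as short_a; leave alone
- meter_a: black hand-held meter lying flat, 100 x 55 x 22 mm; bystander
- meter_b: second such meter; bystander
- jar: capped specimen jar, 60 mm wide, 70 mm tall; bystander
Not all that is in view belongs to the job. Leave any red look-alike of the tube alone.

How it is judged:
On the way:
1. the cover is pressed home on its stop arm (arm deflected more than 0.01 rad for 0.3 s) (value of joint stop above 0.01 rad), for 0.3 s.
At the end, for the whole second after the job is handed in: the cover rests open on its stop arm (arm still deflected by more than 0.001 rad, cover beyond 1.5 rad and still); the tall tube stands at rest in one of the three wells, foot within 6 mm of the well's axis and at least 45 mm below its mouth, within 0.15 rad of upright (value of joint stop above 0.001 rad and value of joint cover above 1.5 rad and ((horizontal distance between tube and well0 below 0.006 m and z of tube in the frame of well0 below -0.045 m) or (horizontal distance between tube and well1 below 0.006 m and z of tube in the frame of well1 below -0.045 m) or (horizontal distance between tube and well2 below 0.006 m and z of tube in the frame of well2 below -0.045 m)) and angle between tube's own z axis and vertical below 0.15 rad and linear speed of tube below 0.02 m/s and velocity of joint cover below 0.05 rad/s); the robot touches nothing.
It fails at once if the cover is forced against its stop (arm deflected more than 0.045 rad, about 18 N at the handle) (value of joint stop above 0.045 rad).
It fails at once if the tube is dropped into a well (faster than 0.5 m/s inside it) (((horizontal distance between tube and well0 below 0.006 m and z of tube in the frame of well0 below -0.004 m) or (horizontal distance between tube and well1 below 0.006 m and z of tube in the frame of well1 below -0.004 m) or (horizontal distance between tube and well2 below 0.006 m and z of tube in the frame of well2 below -0.004 m)) and linear speed of tube above 0.5 m/s).
It fails at once if a short tube, meter or the jar is moved more than 25 mm (distance of any of short_a, short_b, meter_a, meter_b, jar from where it was at the start of the episode above 0.025 m).
It also fails if it takes over 72 s, if anything falls off the work surface, if the arm or the gripper's body presses on something with over 40 N, if the wrist force passes 120 N, or if a joint passes its speed limit or range.

ROBOT

A 6-joint arm with a two-finger parallel gripper is mounted at the origin on the work surface. World frame = base frame: x ahead of the robot, y to its left, z up, the work surface at z = 0. Lengths are in m, angles in rad, forces in N, time in s.
With the tool pointing down it reaches from about 0.275 to 0.725 m from the base axis. Payload 5.6 kg.
Tool frame: the origin (TCP) lies where the fingers leave the gripper's body, on its centre line; the fingertips stand 73 mm ahead of it and the grasp point (between the pads) lies 54 mm ahead of it; z points along the fingers, y is the line along which they close (so a half turn about z gives the same grasp; the last joint's range is limited). The gripper opens to 85 mm and grips with 20 to 120 N. Pads are 22 mm wide; open, the fingers measure 114 mm over their backs; the gripper's body (76 mm by 85 mm) begins 54 mm behind the grasp point. The pads swing forward as they close: fully open they stand 13 mm farther back than shut.
Start: joints at [1.442, 0.255, 0.108, 0, -1.424, -0.285], TCP at [0.221, 0.504, 0.304] pointing down, gripper open.
Joint ranges: [-2.95, 2.95], [-1.21, 1.97], [-1.09, 1.5], [-2.87, 1.71], [-2.94, -0.07], [-3.05, 3.05]. Speed limits (rad/s): [2.57, 2.57, 3.14, 3.14, 3.14, 3.14].

INTERFACE

Orientations are given as a unit quaternion [x, y, z, w].
In Python, from plant import r gives the robot as it stands.
- The arm moves only by the shell command python3 -m pendant 'ROWS' [OPENING] [FORCE]. ROWS is JSON, a list that holds one entry, the list of rows, each a list of 4 numbers: the shift along the tool's x, y, z in mm, then the turn about the tool's z in rad. In form: [[[tx, ty, tz, spin], ...]]. A call has 1 to 5 rows; each row shifts and turns the commanded pose from where the row before left it, along the tool's axes as they then stand; what a row does not reach is not made up. A row lasts 1/8 s, in which the tool goes at most 62.5 mm and 10.7 degrees, less where a joint would pass 70% of its speed; a pose out of reach is approached as far as the arm can. A call with a gripper value outside its range is refused whole. OPENING is the closure, from 0 (fully open) to 1 (shut), set as the call begins (- or left out, the last holds). The fingers move at their own pace and stop on an object; FORCE is the grip in N (left out, the last holds). Time passes only in rows, so rows that do not move let the fingers close. It gives the time, the measured TCP pose, the force, the opening and the grip force at its end, in the units of the state.
- r.observe(): the state, without advancing time (a new reading comes with each control period).
- r.capture(name): name is "scene" or "top"; returns (picture, depth): 420x560x3 uint8, blue, green, red; 420x560 float32, m along the optical axis (not along the pixel's ray), 0 where there is no reading.
- r.calibration(name): a dict with "vertical_fov" (degrees; the focal length in pixels is half the picture's height over the tangent of half this angle, whatever the lens; pixels are square), "cx", "cy" (the principal point, pixels), "rvec" (rotation vector, rad) and "tvec" (3), from world to camera coordinates, as OpenCV has them. Camera axes: x right, y down, z forward; pixel columns grow to the right and rows downward; lengths in m; the calibration is good to about 2 mm. A picture is of the moment at which its call begins. calibration takes no time and is no camera call.
- r.hand_in(): hands the job in; it is judged then, once.
Trained networks look in the newest picture that a camera, given by its name, has taken for a name from the list of things; names that differ only in an ending like _2 or _b are one class to them, and where a whole thing is asked for, a point or a joint stands for the part that bears it (a point fixed in the world has none). Each returns a list of dicts, best first, with "confidence" (0 to 1); they miss things now and then, are a little off and sometimes report something else, mostly with a low value. They report only what shows in the picture. A call takes as long as a camera call. They do not tell look-alikes from the thing itself.
- r.find_in(name, camera): "bbox" ([centre column, centre row, width, height] in pixels, round what is visible of it).
- r.mark_of(name, camera): "at" ([column, row] in pixels: a listed point, or the origin of a listed thing).
The state is a dict: "clock": time; "joint_positions": joint angles; "qvel": joint speeds; "effort": joint torques, N m; "position": TCP position; "eef_rot": TCP orientation; "contact_force": force on the tool from outside, world axes, zero at the start; "wrist_torque": the same for the moment, N m; "finger_gap": opening from 0.0 (shut) to 1.0 (fully open); "grasp_force": force on a finger pad.
Only numpy, scipy, OpenCV 4.12 (cv2) and the standard library are available. Lean on these libraries where they do the work, as an engineer would, in place of code of your own. Each camera call takes 0.05 s, during which the arm holds its last target. There are 200 camera calls.

## Working session

There is one attempt and no reset: what is moved stays moved. The work goes in short steps, Python scripts to look and compute and a shell command to move; the robot and the scene stay as the last step left them, time stands still between calls to the robot, and variables do not carry over. Pictures are saved under pics/ and viewed, at most 10 in all, crops included, and the job is handed in when it is done.

```bash
mkdir -p pics; ls; cat > h.py <<'E'
import numpy as np, cv2
from plant import r
def cal(n):
    c=r.calibration(n); f=210/np.tan(np.radians(c["vertical_fov"])/2)
    R=cv2.Rodrigues(np.array(c["rvec"],float))[0]; return f,c["cx"],c["cy"],R,np.array(c["tvec"],float).ravel()
def unz(n,u,v,z):  # intersect pixel ray with plane z
    f,cx,cy,R,t=cal(n); d=R.T@np.array([(u-cx)/f,(v-cy)/f,1]); o=-R.T@t
    return o+d*(z-o[2])/d[2]
def cloud(n,D):
    f,cx,cy,R,t=cal(n); v,u=np.mgrid[:D.shape[0],:D.shape[1]]
    P=np.stack([(u-cx)/f*D,(v-cy)/f*D,D],-1); return (P-t)@R
E
python3 - <<'E'
from h import *
for n in("scene","top"):
    I,D=r.capture(n); cv2.imwrite(f"pics/{n}0.png",I); np.save(f"{n}D.npy",D)
    print(n,r.calibration(n)); P=cloud(n,D)
    for k in("bath","handle","hinge","well1","tube","rack","short_a","jar","meter_a"):
        for m in r.mark_of(k,n)[:3]:
            a=m["at"]; i,j=int(a[1]),int(a[0]); print(k,np.round(a,1),round(m["confidence"],2),P[min(i,419),min(j,559)].round(3))
print(r.observe())
E
```

```text
pics
scene {'vertical_fov': 42.560117620791004, 'cx': 270.0024469568289, 'cy': 215.27176828682732, 'rvec': array([ 1.92977109,  1.2445627 , -0.62320302]), 'tvec': array([-0.18516308, -0.23601174,  1.44517657])}
bath [326.4 231.9] 0.62 [0.614 0.037 0.081]
handle [292.9 197.2] 0.87 [ 0.589 -0.02   0.156]
well1 [307.2 200.9] 0.94 [ 0.609 -0.002  0.157]
well1 [327.  210.2] 0.92 [0.606 0.04  0.122]
well1 [341.4 215.2] 0.67 [0.627 0.056 0.12 ]
tube [126.3 315.3] 0.91 [ 0.596 -0.328  0.01 ]
tube [160.1 306.5] 0.65 [ 0.597 -0.271  0.007]
tube [299.4 336.4] 0.41 [ 0.765 -0.091  0.023]
rack [124.9 275.1] 0.6 [ 0.594 -0.317  0.096]
short_a [205.9 380.2] 0.68 [ 0.794 -0.255  0.041]
jar [206.8 377.1] 0.75 [ 0.793 -0.252  0.045]
jar [325.7 237. ] 0.66 [0.612 0.037 0.065]
meter_a [181.4 216.3] 0.86 [ 0.388 -0.169  0.023]
meter_a [299.4 337.1] 0.57 [ 0.768 -0.093  0.025]
top {'vertical_fov': 57.65851203788012, 'cx': 283.4756714161923, 'cy': 208.06233032940716, 'rvec': array([ 2.18950891, -2.18232829,  0.11824586]), 'tvec': array([-0.05187239,  0.54413225,  0.74676775])}
bath [214.1 221.4] 0.56 [0.51
[... 592 characters left out ...]
 1.0, 'joint_positions': array([ 1.44158914e+00,  2.55045757e-01,  1.08198066e-01,  6.99312585e-06,
       -1.42390323e+00, -2.84575695e-01]), 'qvel': array([-0.00093408, -0.00113089, -0.00046728,  0.00026094, -0.00117802,
       -0.00081116]), 'effort': array([-2.63527145e-04, -3.86412978e+01,  2.38074821e+01,  5.36848292e+00,
       -6.49679187e-04, -8.10208775e-06]), 'position': array([0.22112953, 0.50357233, 0.30391209]), 'eef_rot': array([ 9.78674303e-01, -2.05418128e-01,  1.68661368e-06, -2.29027177e-05]), 'contact_force': array([-1.06946546,  0.07797619, -0.30288358]), 'wrist_torque': array([-0.02655125, -0.04584312,  0.01033044]), 'grasp_force': 0.0, 'finger_gap': 0.9997828979979344}
```

```bash
python3 - <<'E'
from h import *
a=cv2.imread("pics/scene0.png")
b=cv2.imread("pics/top0.png")
cv2.imwrite("pics/top1.png",cv2.resize(b[60:330,120:480],(800,600),interpolation=cv2.INTER_CUBIC))
E
```

```text
(no output)
```

View pics/scene0.png

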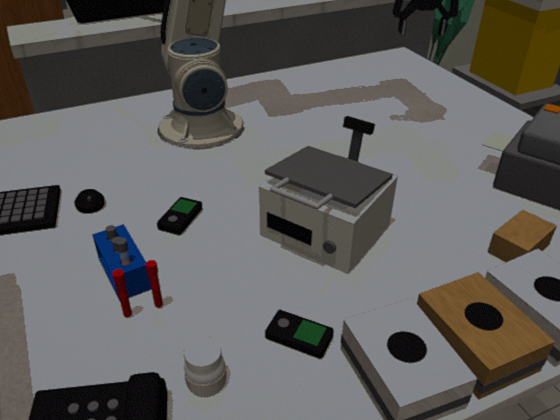

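View pics/top1.png

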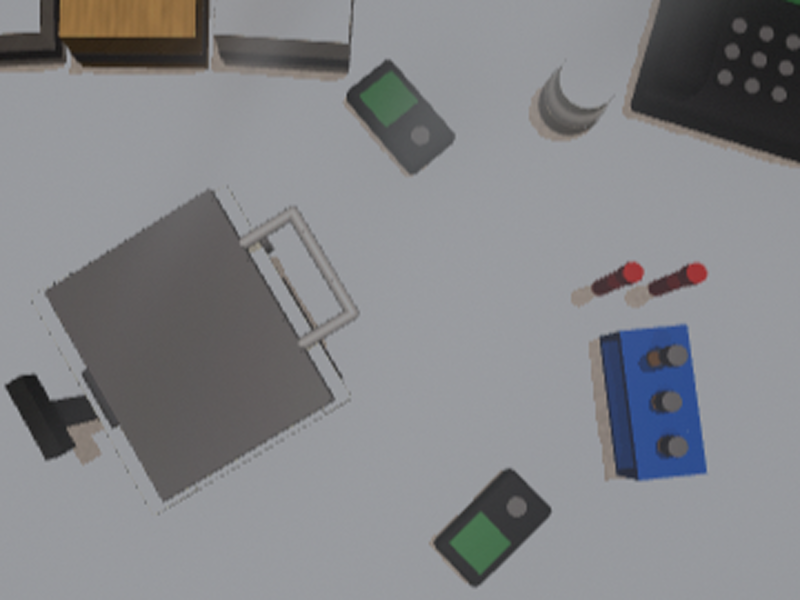

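The scene picture shows the bath (centre ~325,210, handle facing front-left) and the rack (~122,258) with three grey caps; two red look-alikes stand free beside it at (124,290) and (155,285). The enlarged top view shows the cover slightly ajar, its bar handle at crop (325,260) and the stop arm at crop (45,415). The candidate caps sit at crop (676,356), (668,402) and (676,447). The tall one will have its cap top at 106 mm, against 81 mm for the short ones.

```bash
python3 - <<'E'
from h import *
I=cv2.imread("pics/top0.png"); P=cloud("top",np.load("topD.npy")); g=I.mean(2)
z=P[...,2]
Ps=cloud("scene",np.load("sceneD.npy"))
for n,Q in(("top",P),("scene",Ps)):
    m=(abs(Q[...,0]-.5)<.12)&(abs(Q[...,1]+.29)<.07)
    top=Q[m&(Q[...,2]>.068)]
    k,l=cv2.connectedComponents((m&(Q[...,2]>.068)).astype(np.uint8))
    for i in range(1,k):
        q=Q[l==i]
        if len(q)>4: print(n,"cap",len(q),np.median(q,0).round(3),"zmax",np.percentile(q[:,2],[90,98]).round(3),np.argwhere(l==i).mean(0).round(0)[::-1])
reg=(P[...,0]>.36)&(P[...,0]<.66)&(P[...,1]>-.08)&(P[...,1]<.25)
cov=reg&(z>.112)&(z<.19)
print("gray levels",np.percentile(g[cov],[5,25,50,75,95]))
c=cov&(g<125); k,l,s,_=cv2.connectedComponentsWithStats(cv2.erode(c.astype(np.uint8),np.ones((2,2))))
i=1+s[1:,4].argmax(); q=P[l==i]
A=np.c_[q[:,:2],np.ones(len(q))]; co,*_=np.linalg.lstsq(A,q[:,2],rcond=None); print("plane",co,"tilt",np.hypot(*co[:2]),"dir",np.degrees(np.arctan2(co[1],co[0])),len(q))
rc=cv2.minAreaRect((q[:,:2]*1000).astype(np.float32)); print("rect",rc)
h=reg&(z>.125)&(P[...,0]>.5)&(P[...,1]<.08)
d=np.array([.51,-.86]); 
rest=reg&(z>.12)&((P[...,:2]-np.array([.484,.15]))@d>.175)
q=P[rest]; print("bar",len(q),np.median(q,0),q.min(0),q.max(0)); 
print(cv2.minAreaRect((q[:,:2]*1000).astype(np.float32)))
E
```

```text
top cap 112 [ 0.585 -0.269  0.098] zmax [0.1   0.101] [402. 183.]
top cap 116 [ 0.585 -0.321  0.098] zmax [0.1   0.101] [430. 184.]
top cap 127 [ 0.516 -0.301  0.104] zmax [0.106 0.107] [421. 220.]
top cap 91 [ 0.478 -0.307  0.08 ] zmax [0.082 0.082] [421. 241.]
top cap 90 [ 0.441 -0.311  0.08 ] zmax [0.082 0.082] [424. 261.]
scene cap 375 [ 0.521 -0.308  0.082] zmax [0.106 0.107] [119. 243.]
scene cap 213 [ 0.595 -0.272  0.092] zmax [0.101 0.102] [152. 270.]
scene cap 218 [ 0.595 -0.325  0.093] zmax [0.101 0.102] [119. 279.]
gray levels [ 87.33333333  90.66666667  92.66666667  96.66666667 153.66666667]
plane [ 0.06898349 -0.11598118  0.11398793] tilt 0.13494575391407312 dir -59.25659033802376 9541
rect ((522.7216796875, 84.16763305664062), (188.09109497070312, 175.06668090820312), 30.630603790283203)
bar 430 [ 0.58197709 -0.01616441  0.15503594] [ 0.53309817 -0.04331436  0.14774085] [0.62661226 0.02480857 0.15901632]
((580.4683227539062, -9.795818328857422), (100.17351531982422, 22.75341033935547), 30.85662841796875)
```

The cap at (0.516, -0.301) has its top at 106 mm, so it is the tall tube (top pixel 421,220). The other two rack caps are at 82 mm (short), and the two at x=0.585 are the free-standing red ones at 101 mm.

```bash
python3 - <<'E'
from h import *
d=np.array([.5105,-.8599]); n=np.array([.8599,.5105])
I=cv2.imread("pics/top0.png"); cv2.imwrite("pics/rack.png",cv2.resize(I[160:290,350:480],(600,600),interpolation=cv2.INTER_CUBIC))
for c in("top","scene"):
    P=cloud(c,np.load(c+"D.npy")); s=P[...,:2]@d; t=P[...,:2]@n; z=P[...,2]
    m=(abs(t-.493)<.03)&(s>.285)&(s<.34)&(z>.135)
    print(c,"bar s",np.percentile(s[m],[2,25,50,75,98]).round(4),"z",np.percentile(z[m],[50,90,98]).round(4),m.sum())
    m=(abs(t-.493)<.09)&(s>.28)&(s<.34)&(z>.135); print("t range",np.percentile(t[m],[1,50,99]).round(4))
    m=(s<.11)&(s>-.02)&(abs(t-.493)<.15)&(z>.13); print("stop s",np.percentile(s[m],[1,50,99]).round(3),"t",np.percentile(t[m],[1,50,99]).round(3),"z",np.percentile(z[m],[50,99]).round(3),m.sum())
    # bath side walls / front
    m=(z>.03)&(z<.1)&(abs(t-.493)<.13)&(s>.1)&(s<.33); 
    if m.sum()>20: print("walls s",np.percentile(s[m],[2,50,98]).round(3),"t",np.percentile(t[m],[2,50,98]).round(3))
E
python3 -m pendant '[[[0,0,0,-0.158],[0,0,0,-0.158],[0,0,0,-0.158],[0,0,0,-0.158],[0,0,0,-0.158]]]' 0.65 30
python3 -m pendant '[[[0,0,-20,-0.158],[0,0,-40,0],[0,0,-40,0]]]'
```

```text
top bar s [0.3064 0.3086 0.311  0.3136 0.3158] z [0.1552 0.1571 0.158 ] 204
t range [0.4444 0.4929 0.5429]
stop s [0.075 0.089 0.095] t [0.464 0.493 0.523] z [0.198 0.202] 731
walls s [0.134 0.28  0.286] t [0.394 0.478 0.551]
scene bar s [0.3107 0.3139 0.3158 0.317  0.3188] z [0.1559 0.158  0.1587] 184
t range [0.4504 0.5022 0.5479]
stop s [0.077 0.091 0.098] t [0.469 0.499 0.528] z [0.186 0.203] 649
walls s [0.119 0.279 0.287] t [0.406 0.532 0.598]
clock: 1.62
position: [0.2211, 0.5036, 0.3039]
eef_rot: [0.982, 0.19, 0.0, -0.0]
contact_force: [-0.6, -0.8, -0.0]
finger_gap: 0.352
grasp_force: 0.0
clock: 2.0
position: [0.2211, 0.5033, 0.405]
eef_rot: [0.965, 0.264, -0.0, 0.0]
contact_force: [-0.1, -0.1, 0.8]
finger_gap: 0.351
grasp_force: 0.0
```

View pics/rack.png

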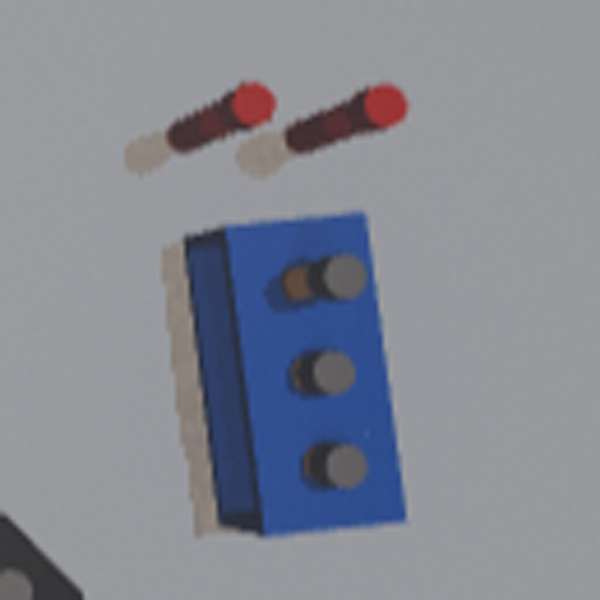

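The enlarged crop shows the tall tube's grey cap at crop (344,277), clearly the highest above its hole, with the short ones at (333,373) and (346,467) and the red ones outside the rack. Now over to the handle.

```bash
python3 -m pendant '[[[4,52,0,0],[4,53,0,0],[4,53,0,0],[4,53,0,0],[4,53,0,0]]]' >/dev/null
python3 -m pendant '[[[4,52,0,0],[4,53,0,0],[4,53,0,0],[4,53,0,0],[4,53,0,0]]]' >/dev/null
python3 -m pendant '[[[4,52,0,0],[4,52,0,0],[0,0,50,0],[0,0,50,0],[0,0,30,0]]]'
python3 -m pendant '[[[0,0,10,0],[0,0,0,0]]]'
python3 - <<'E'
from h import *
d=np.array([.5105,-.8599]); n=np.array([.8599,.5105])
p=r.observe()["position"]; print("s,n,z",p[:2]@d,p[:2]@n,p[2])
I,D=r.capture("scene"); cv2.imwrite("pics/s2.png",cv2.resize(I[100:280,200:440],(800,600),interpolation=cv2.INTER_CUBIC))
E
```

```text
clock: 3.88
position: [0.5833, -0.0162, 0.271]
eef_rot: [0.965, 0.264, -0.002, -0.0]
contact_force: [1.0, 0.5, 0.0]
finger_gap: 0.349
grasp_force: 0.0
clock: 4.12
position: [0.5844, -0.016, 0.2644]
eef_rot: [0.965, 0.264, 0.0, 0.0]
contact_force: [-0.3, -0.4, -0.1]
finger_gap: 0.352
grasp_force: 0.0
s,n,z 0.3120933743206802 0.4944116989579487 0.26435170553483117
```

View pics/s2.png

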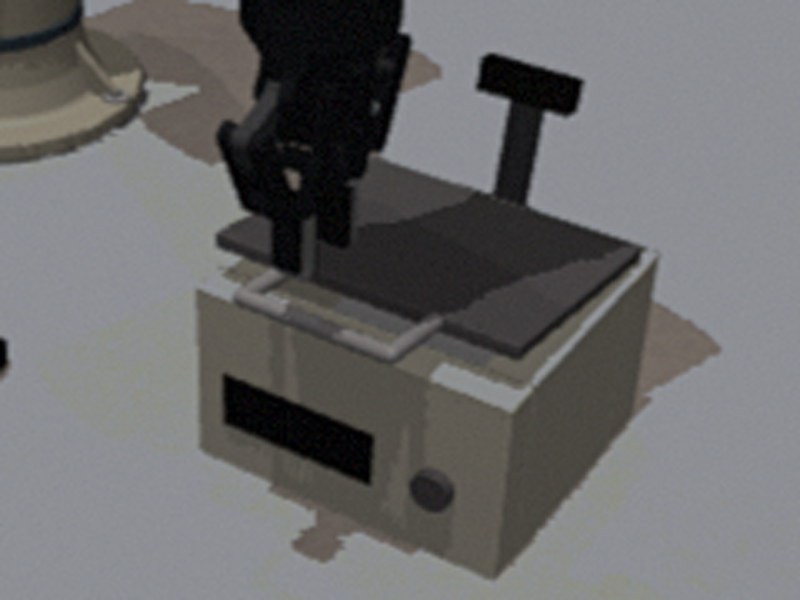

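The fingers hover above the bar (crop 310,325), straddling it in line. Next: descend and pinch.

```bash
python3 -m pendant '[[[0,0,20,0],[0,0,15,0],[0,0,15,0],[0,0,8,0],[0,0,0,0]]]'
python3 -m pendant '[[[0,0,0,0],[0,0,0,0],[0,0,0,0],[0,0,0,0]]]' 1 30
python3 - <<'E'
from h import *
d=np.array([.5105,-.8599]); n=np.array([.8599,.5105])
o=r.observe();p=o["position"]; print("s,n,z",p[:2]@d,p[:2]@n,p[2]-.054, o["finger_gap"]*85)
E
```

```text
clock: 4.8
position: [0.5841, -0.016, 0.2054]
eef_rot: [0.965, 0.264, -0.001, 0.0]
contact_force: [-0.1, 0.3, -0.4]
finger_gap: 0.351
grasp_force: 0.0
clock: 5.3
position: [0.5848, -0.0163, 0.2066]
eef_rot: [0.965, 0.264, 0.001, 0.001]
contact_force: [2.1, -3.7, 1.9]
finger_gap: 0.101
grasp_force: 29.5
s,n,z 0.3125510022627243 0.4945283739053461 0.152648501126924 8.608083275415932
```

```bash
cat > st.py <<'E'
from h import *
d=np.array([.5105,-.8599]); n=np.array([.8599,.5105]); o=r.observe(); p=o["position"]; f=o["contact_force"]
s,z=p[:2]@d,p[2]-.054; th=np.arctan2(z-.12,s-.116)
print("t %.2f s %.4f n %.4f z %.4f th %.3f rad %.4f F(d,n,z) %.1f %.1f %.1f Ftan %.1f gap %.1f"%(o["clock"],s,p[:2]@n,z,th,np.hypot(z-.12,s-.116),f[:2]@d,f[:2]@n,f[2],f[:2]@d*np.sin(th)-f[2]*np.cos(th),o["finger_gap"]*85))
E
python3 -m pendant '[[[0,-6,-27,0],[0,-11,-28,0],[0,-15,-26,0],[0,-19,-23,0],[0,-22,-20,0]]]'>/dev/null; python3 st.py
python3 -m pendant '[[[0,0,0,0]]]'>/dev/null; python3 st.py
```

```text
t 5.92 s 0.2410 n 0.4943 z 0.2788 th 0.904 rad 0.2021 F(d,n,z) 8.6 0.5 4.5 Ftan 4.0 gap 8.8
t 6.05 s 0.2397 n 0.4944 z 0.2800 th 0.913 rad 0.2022 F(d,n,z) 6.7 -2.1 9.1 Ftan -0.2 gap 8.7
```

```bash

python3 -m pendant '[[[0,-23,-18,0],[0,-27,-14,0]]]'>/dev/null; python3 st.py
python3 -m pendant '[[[0,-29,-9,0],[0,-30,-4,0],[0,0,0,0]]]'>/dev/null; python3 st.py
```

```text
t 6.30 s 0.1903 n 0.4943 z 0.3103 th 1.199 rad 0.2043 F(d,n,z) 4.4 0.5 1.7 Ftan 3.5 gap 8.8
t 6.67 s 0.1285 n 0.4942 z 0.3233 th 1.509 rad 0.2037 F(d,n,z) -1.4 -3.9 10.6 Ftan -2.0 gap 8.7
```

```bash

python3 -m pendant '[[[0,-6,-2,0],[0,-6,0,0],[0,0,0,0]]]'>/dev/null; python3 st.py
for i in 1 2 ; do :; done
python3 -m pendant '[[[0,-3,0,0],[0,0,0,0]]]'>/dev/null; python3 st.py
python3 -m pendant '[[[0,-3,0,0],[0,0,0,0]]]'>/dev/null; python3 st.py
python3 -m pendant '[[[0,-3,0,0],[0,0,0,0]]]'>/dev/null; python3 st.py
python3 -m pendant '[[[0,-3,0,0],[0,0,0,0]]]'>/dev/null; python3 st.py
```

```text
t 7.05 s 0.1177 n 0.4943 z 0.3236 th 1.562 rad 0.2036 F(d,n,z) -0.0 -2.7 6.6 Ftan -0.1 gap 8.9
t 7.30 s 0.1150 n 0.4943 z 0.3236 th 1.576 rad 0.2036 F(d,n,z) 1.9 -2.1 6.5 Ftan 1.9 gap 8.9
t 7.55 s 0.1122 n 0.4943 z 0.3236 th 1.590 rad 0.2036 F(d,n,z) 2.6 -2.8 6.0 Ftan 2.7 gap 8.8
t 7.80 s 0.1090 n 0.4943 z 0.3233 th 1.605 rad 0.2035 F(d,n,z) 2.4 -2.0 5.7 Ftan 2.6 gap 8.7
t 8.05 s 0.1059 n 0.4943 z 0.3232 th 1.620 rad 0.2035 F(d,n,z) 2.0 -1.6 5.8 Ftan 2.3 gap 8.3
```

```bash

python3 -m pendant '[[[0,-3,0,0],[0,0,0,0]]]'>/dev/null; python3 st.py
python3 -m pendant '[[[0,-3,0,0],[0,0,0,0]]]'>/dev/null; python3 st.py
python3 -m pendant '[[[0,-3,0.3,0],[0,0,0,0]]]'>/dev/null; python3 st.py
python3 -m pendant '[[[0,-3,0.3,0],[0,0,0,0]]]'>/dev/null; python3 st.py
python3 -m pendant '[[[0,-3,0.3,0],[0,0,0,0]]]'>/dev/null; python3 st.py
```

```text
t 8.30 s 0.1029 n 0.4944 z 0.3231 th 1.635 rad 0.2035 F(d,n,z) 3.3 -2.9 6.3 Ftan 3.7 gap 8.8
t 8.55 s 0.0996 n 0.4944 z 0.3227 th 1.652 rad 0.2033 F(d,n,z) 2.1 -1.7 3.3 Ftan 2.4 gap 8.7
t 8.80 s 0.0967 n 0.4944 z 0.3224 th 1.666 rad 0.2033 F(d,n,z) 1.4 -3.2 4.5 Ftan 1.9 gap 8.4
t 9.05 s 0.0936 n 0.4944 z 0.3219 th 1.681 rad 0.2032 F(d,n,z) 0.6 -3.1 2.4 Ftan 0.9 gap 8.6
t 9.30 s 0.0906 n 0.4944 z 0.3216 th 1.696 rad 0.2032 F(d,n,z) 1.8 -3.6 1.2 Ftan 1.9 gap 8.7
```

```bash

python3 -m pendant '[[[0,-3,0.3,0],[0,0,0,0]]]'>/dev/null; python3 st.py
python3 -m pendant '[[[0,-3,0.4,0],[0,0,0,0]]]'>/dev/null; python3 st.py
python3 -m pendant '[[[0,-3,0.4,0],[0,0,0,0]]]'>/dev/null; python3 st.py
python3 -m pendant '[[[0,-3,0.5,0],[0,0,0,0]]]'>/dev/null; python3 st.py
python3 -m pendant '[[[0,-3,0.5,0],[0,0,0,0]]]'>/dev/null; python3 st.py
```

```text
t 9.55 s 0.0877 n 0.4944 z 0.3213 th 1.711 rad 0.2032 F(d,n,z) 1.2 -3.6 0.8 Ftan 1.3 gap 8.7
t 9.80 s 0.0846 n 0.4945 z 0.3209 th 1.726 rad 0.2034 F(d,n,z) 2.3 -4.7 -1.2 Ftan 2.0 gap 8.6
t 10.05 s 0.0817 n 0.4945 z 0.3205 th 1.740 rad 0.2034 F(d,n,z) 1.6 -4.1 -2.0 Ftan 1.2 gap 8.7
t 10.30 s 0.0787 n 0.4945 z 0.3201 th 1.755 rad 0.2036 F(d,n,z) 1.9 -3.0 -1.5 Ftan 1.6 gap 9.1
t 10.55 s 0.0759 n 0.4945 z 0.3196 th 1.769 rad 0.2036 F(d,n,z) 2.6 -4.9 -2.7 Ftan 2.0 gap 8.5
```

```bash

python3 -m pendant '[[[0,-3,0.7,0],[0,0,0,0]]]'>/dev/null; python3 st.py
python3 -m pendant '[[[0,-3,0.7,0],[0,0,0,0]]]'>/dev/null; python3 st.py
python3 -m pendant '[[[0,-3,0.7,0],[0,0,0,0]]]'>/dev/null; python3 st.py
python3 -m pendant '[[[0,-3,0.8,0],[0,0,0,0]]]'>/dev/null; python3 st.py
```

```text
t 10.80 s 0.0731 n 0.4944 z 0.3191 th 1.783 rad 0.2037 F(d,n,z) 3.2 -4.6 -2.0 Ftan 2.7 gap 8.6
t 11.05 s 0.0709 n 0.4944 z 0.3187 th 1.794 rad 0.2037 F(d,n,z) 6.1 -4.6 -1.6 Ftan 5.6 gap 8.9
t 11.30 s 0.0688 n 0.4944 z 0.3184 th 1.804 rad 0.2039 F(d,n,z) 10.0 -4.6 -0.5 Ftan 9.6 gap 8.4
t 11.55 s 0.0668 n 0.4944 z 0.3179 th 1.815 rad 0.2040 F(d,n,z) 13.1 -3.5 -0.5 Ftan 12.6 gap 8.3
```

```bash

python3 -m pendant '[[[0,1,-0.3,0],[0,0,0,0],[0,0,0,0],[0,0,0,0],[0,0,0,0]]]'>/dev/null; python3 st.py
python3 -m pendant '[[[0,0,0,0]]]'>/dev/null; python3 st.py
python3 -m pendant '[[[0,0,0,0],[0,0,0,0],[0,0,0,0]]]' 0.55 >/dev/null; python3 st.py
python3 -m pendant '[[[0,0,-10,0],[0,0,-20,0],[0,0,-30,0],[0,0,0,0]]]'; python3 st.py
python3 - <<'E'
from h import *
for c in("scene","top"):
    I,D=r.capture(c); cv2.imwrite(f"pics/{c}3.png",I); np.save(c+"D3.npy",D); P=cloud(c,D)
    for k in("well0","well1","well2","tube"):
        for m in r.mark_of(k,c)[:3]:
            a=m["at"]; print(c,k,np.round(a,1),round(m["confidence"],2),unz(c,*a,.06).round(4),P[int(a[1]),int(a[0])].round(3))
I=np.vstack([cv2.resize(cv2.imread("pics/scene3.png")[100:280,200:440],(400,300)),cv2.resize(cv2.imread("pics/top3.png")[100:280,150:390],(400,300))]);cv2.imwrite("pics/b3.png",I)
E
```

```text
t 12.18 s 0.0673 n 0.4944 z 0.3180 th 1.812 rad 0.2039 F(d,n,z) 11.4 -3.4 -0.8 Ftan 10.8 gap 8.7
t 12.30 s 0.0673 n 0.4944 z 0.3181 th 1.812 rad 0.2040 F(d,n,z) 11.1 -4.9 -0.6 Ftan 10.7 gap 8.7
t 12.68 s 0.0643 n 0.4952 z 0.3175 th 1.827 rad 0.2042 F(d,n,z) -0.1 0.2 0.1 Ftan -0.0 gap 38.3
clock: 13.18
position: [0.4591, 0.197, 0.4344]
eef_rot: [0.965, 0.264, 0.003, -0.001]
contact_force: [0.1, 0.4, -0.0]
finger_gap: 0.453
grasp_force: 0.0
t 13.18 s 0.0650 n 0.4953 z 0.3804 th 1.764 rad 0.2653 F(d,n,z) -0.3 0.3 -0.0 Ftan -0.3 gap 38.5
scene well0 [309.2 201.8] 0.92 [0.497 0.065 0.06 ] [0.569 0.025 0.121]
scene well0 [341.4 215. ] 0.75 [0.5611 0.101  0.06  ] [0.627 0.056 0.12 ]
scene well0 [325.4 207.6] 0.71 [0.5273 0.0847 0.06  ] [0.594 0.043 0.119]
scene well1 [309.2 201.8] 0.92 [0.497 0.065 0.06 ] [0.569 0.025 0.121]
scene well1 [341.4 215. ] 0.75 [0.5611 0.101  0.06  ] [0.627 0.056 0.12 ]
scene well1 [325.4 207.6] 0.71 [0.5273 0.0847 0.06  ] [0.594 0.043 0.119]
scene well2 [309.2 201.8] 0.92 [0.497 0.065 0.06 ] [0.569 0.025 0.121]
scene well2 [341.4 215. ] 0.75 [0.5611 0.101  0.06 
[... 508 characters left out ...]
5623 0.0997 0.06  ] [0.567 0.104 0.035]
top well1 [221.9 232.9] 0.84 [0.493  0.0682 0.06  ] [0.495 0.073 0.038]
top well1 [212.9 216.1] 0.7 [0.5251 0.0859 0.06  ] [0.527 0.093 0.03 ]
top well1 [206.1 196.8] 0.69 [0.5623 0.0997 0.06  ] [0.567 0.104 0.035]
top well2 [221.9 232.9] 0.84 [0.493  0.0682 0.06  ] [0.495 0.073 0.038]
top well2 [212.9 216.1] 0.7 [0.5251 0.0859 0.06  ] [0.527 0.093 0.03 ]
top well2 [206.1 196.8] 0.69 [0.5623 0.0997 0.06  ] [0.567 0.104 0.035]
top tube [407.2 223.8] 0.71 [ 0.5116 -0.2887  0.06  ] [ 0.513 -0.288  0.062]
top tube [414.3 189.8] 0.65 [ 0.578  -0.3044  0.06  ] [ 0.585 -0.319  0.019]
top tube [388.9 190.1] 0.62 [ 0.5771 -0.2546  0.06  ] [ 0.583 -0.265  0.019]
```

View pics/b3.png

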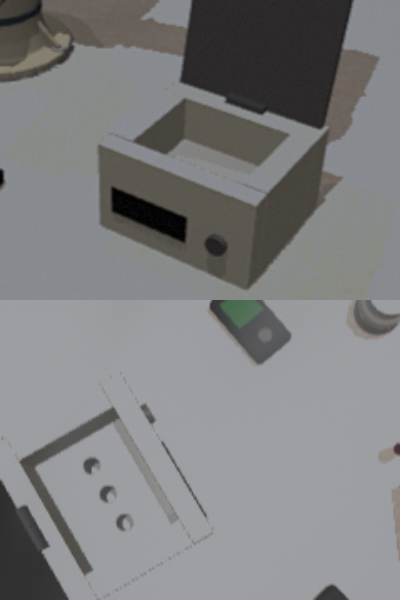

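The stacked picture shows the cover standing open on the stop, with the three wells at pixels (92,466), (108,494) and (125,522) in the lower (top-view) half. I'll take their centres from the depth mask.

```bash
python3 - <<'E'
from h import *
d=np.array([.5105,-.8599]); n=np.array([.8599,.5105])
D=np.load("topD3.npy"); P=cloud("top",D); z=P[...,2]; g=cv2.imread("pics/top3.png").mean(2)
s=P[...,:2]@d; t=P[...,:2]@n
blk=(abs(s-.197)<.05)&(abs(t-.495)<.065)
fl=blk&(abs(z-.06)<.006); print("block z",np.median(z[fl]))
for nm,m in(("depth",blk&(z<.052)),("gray",None)):
    if m is None:
        v,u=np.mgrid[:420,:560]; b=np.median(g[fl]); m=(g<b-12)&(abs(u-213)<20)&(abs(v-215)<30); 
    k,l,st,c=cv2.connectedComponentsWithStats(m.astype(np.uint8))
    for i in range(1,k):
        if 15<st[i,4]<400:
            q=unz("top",*c[i],.06); print(nm,st[i],c[i].round(1),q.round(4),"s,n",(q[:2]@d).round(4),(q[:2]@n).round(4))
for c in("top","scene"):
    Q=cloud(c,np.load(c+"D3.npy")); s=Q[...,:2]@d; t=Q[...,:2]@n; z=Q[...,2]
    m=(abs(z-.12)<.004)&(s>.14)&(s<.3)&(abs(t-.495)<.13)
    e=m&(s>.16)&(s<.25); print(c,"rim n",np.percentile(t[e],[.5,99.5]).round(4), "front s",np.percentile(s[m&(abs(t-.495)<.06)],[.5,99.5]).round(4),"z",np.median(z[m]).round(4))
E
```

```text
block z 0.05917332292262284
depth [201 195   9  10  67] [205.  199.8] [0.5565 0.1017 0.06  ] s,n 0.1966 0.5305
depth [211 212   9  10  72] [214.8 216.5] [0.5243 0.0822 0.06  ] s,n 0.197 0.4929
depth [219 229  11  10  74] [224.4 233.6] [0.4917 0.0633 0.06  ] s,n 0.1966 0.4552
gray [224 186   9  14  65] [229.4 190.6] [0.5745 0.055  0.06  ] s,n 0.246 0.5221
gray [200 194  10  11  83] [204.2 198.5] [0.559  0.1032 0.06  ] s,n 0.1967 0.5333
gray [210 211  10  11  75] [213.9 215.3] [0.5268 0.084  0.06  ] s,n 0.1967 0.4958
gray [219 228  11  11  77] [223.9 232.5] [0.4939 0.0643 0.06  ] s,n 0.1968 0.4575
top rim n [0.3942 0.5936] front s [0.2539 0.2786] z 0.1191
scene rim n [0.3975 0.5982] front s [0.1401 0.2819] z 0.1204
```

```bash
python3 -m pendant '[[[-23,51,0,0],[-23,51,0,0],[-23,51,0,0],[-23,51,0,0],[-23,51,0,0]]]' >/dev/null
python3 -m pendant '[[[-23,51,0,0],[-23,51,0,0],[-22,50,0,0],[-22,50,0,0],[0,0,30,0.134]]]' >/dev/null
python3 -m pendant '[[[0,0,50,0.134],[0,0,50,0.134],[0,0,30,0],[0,0,0,0]]]'
python3 - <<'E'
from h import *
from scipy.spatial.transform import Rotation as Ro
P=cloud("top",np.load("topD3.npy")); Q=P[(abs(P[...,0]-.516)<.03)&(abs(P[...,1]+.30)<.03)&(P[...,2]>.1)]
c=cv2.minEnclosingCircle((Q[:,:2]*1000).astype(np.float32)); print(c,Q.mean(0),len(Q))
o=r.observe(); R=Ro.from_quat(o["eef_rot"]).as_matrix(); print(R.round(3))
p=np.r_[np.array(c[0])/1000,.096+.054]; print("delta tool mm",(R.T@(p-o["position"]))*1000)
E
```

```text
clock: 15.42
position: [0.5137, -0.3006, 0.2688]
eef_rot: [0.998, 0.066, -0.003, -0.001]
contact_force: [0.7, 0.7, 1.2]
finger_gap: 0.452
grasp_force: 0.0
((517.2528076171875, -304.5223083496094), 9.223852157592773) [ 0.51678439 -0.30418623  0.10517728] 80
[[ 0.991  0.132 -0.005]
 [ 0.132 -0.991  0.002]
 [-0.005 -0.003 -1.   ]]
delta tool mm [  3.66313854   4.64284489 118.78259083]
```

```bash
python3 -m pendant '[[[4,5,30,0],[0,0,30,0],[0,0,25,0],[0,0,20,0],[0,0,13,0]]]'
python3 -m pendant '[[[0,0,0,0],[0,0,0,0]]]'
python3 -m pendant '[[[0,0,0,0],[0,0,0,0],[0,0,0,0],[0,0,0,0]]]' 1 25
python3 -m pendant '[[[0,0,-5,0],[0,0,-15,0],[0,0,-30,0],[0,0,-40,0],[0,0,-50,0]]]'
python3 -m pendant '[[[0,0,-10,0],[0,0,0,0]]]'
python3 - <<'E'
from h import *
o=r.observe(); p=o["position"]; print(p)
for c in("top","scene"):
    I,D=r.capture(c); cv2.imwrite(f"pics/{c}4.png",I); np.save(c+"D4.npy",D); P=cloud(c,D)
    m=(np.hypot(P[...,0]-p[0],P[...,1]-p[1])<.03)&(P[...,2]>.1)&(P[...,2]<p[2]-.075)
    q=P[m]; 
    for a,b in((.1,.13),(.13,.16),(.16,.18)):
        w=q[(q[:,2]>a)&(q[:,2]<b)]; print(c,a,len(w),w.mean(0).round(4) if len(w) else "")
    print("zmin",q[:,2].min() if len(q) else 0)
a=[cv2.resize(cv2.imread(f"pics/{c}4.png")[y:y+210,x:x+280],(400,300)) for c,x,y in(("scene",30,120),("top",270,90))]
cv2.imwrite("pics/b4.png",np.vstack(a))
E
```

```text
clock: 16.05
position: [0.5202, -0.3058, 0.1541]
eef_rot: [0.998, 0.066, 0.001, 0.001]
contact_force: [0.5, 0.2, -0.1]
finger_gap: 0.452
grasp_force: 0.0
clock: 16.3
position: [0.52, -0.3058, 0.1547]
eef_rot: [0.998, 0.066, 0.001, 0.001]
contact_force: [-0.1, -0.1, 0.2]
finger_gap: 0.454
grasp_force: 0.0
clock: 16.8
position: [0.5198, -0.3057, 0.1543]
eef_rot: [0.998, 0.066, 0.001, 0.001]
contact_force: [-0.5, 0.2, 6.0]
finger_gap: 0.2
grasp_force: 24.8
clock: 17.42
position: [0.5187, -0.3053, 0.2946]
eef_rot: [0.998, 0.066, -0.001, -0.0]
contact_force: [1.5, -0.8, -0.5]
finger_gap: 0.204
grasp_force: 24.4
clock: 17.68
position: [0.5194, -0.3055, 0.3042]
eef_rot: [0.998, 0.066, 0.001, 0.0]
contact_force: [0.5, -0.4, -0.6]
finger_gap: 0.199
grasp_force: 24.4
[ 0.5194183  -0.30545365  0.30423321]
top 0.1 0 
top 0.13 0 
top 0.16 0 
zmin 0
scene 0.1 0 
scene 0.13 12 [ 0.5242 -0.3046  0.1587]
scene 0.16 97 [ 0.5252 -0.3044  0.1709]
zmin 0.15517586694816013
```

View pics/b4.png

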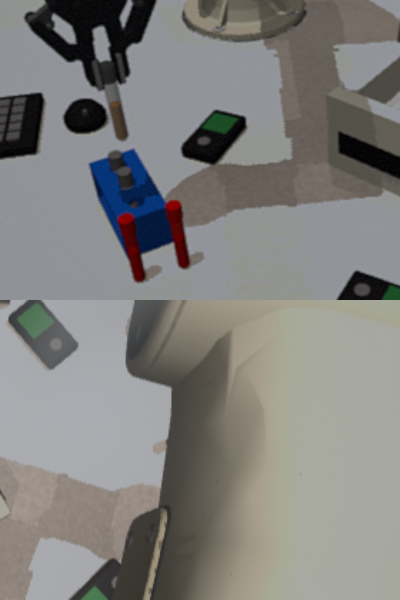

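The upper half shows the tall tube lifted in the pads (118,105), with both short tubes still in the rack and the red ones untouched. In the lower half the arm hides the rest. Next: carry it over the middle well.

```bash
python3 -m pendant '[[[0,-20,-20,0],[8,-50,0,0],[8,-50,0,0],[8,-50,0,0],[9,-50,0,0]]]' >/dev/null
python3 -m pendant '[[[9,-50,0,0],[9,-50,0,0],[9,-44,0,0],[0,-20,0,0],[0,0,0,0]]]'
python3 -m pendant '[[[0,0,0,0]]]' | head -2
cat > fit.py <<'E'
from h import *
from scipy.spatial.transform import Rotation as Ro
from scipy.optimize import least_squares
d=np.array([.5105,-.8599]); n=np.array([.8599,.5105])
o=r.observe(); p=o["position"]; I,D=r.capture("scene"); cv2.imwrite("pics/s5.png",I); P=cloud("scene",D).reshape(-1,3)
zb=p[2]-.150
w=P[(np.hypot(P[:,0]-p[0],P[:,1]-p[1])<.02)&(P[:,2]>max(zb+.004,.124))&(P[:,2]<zb+.076)]
f=lambda a: np.hypot(w[:,0]-a[0]-a[2]*(w[:,2]-zb),w[:,1]-a[1]-a[3]*(w[:,2]-zb))-.0075
cam=-cal("scene")[3].T@cal("scene")[4]; x0=np.median(w,0)[:2]; x0=x0+.0075*(x0-cam[:2])/np.linalg.norm(x0-cam[:2])
a=least_squares(f,[*x0,0,0],loss="soft_l1",f_scale=.001).x
print(len(w),"tcp",p.round(4),"foot scene",a[:2].round(4),"tilt",a[2:].round(3),"resid",np.std(f(a)).round(4))
g=P; s=g[:,:2]@d; t=g[:,:2]@n; m=(abs(g[:,2]-.12)<.004)
e=m&(s>.2)&(s<.26)&(abs(t-.5)<.13); nm=np.percentile(t[e],[.5,99.5]); fr=np.percentile(s[m&(abs(t-.54)<.03)&(s<.31)],[1,99])
print("rim n",nm.round(4),"front s",fr.round(4)); S,N=fr[1]-.0825,nm.mean()
print("well1 scene s,n",S.round(4),N.round(4),"foot s,n",a[:2]@d,a[:2]@n)
R=Ro.from_quat(o["eef_rot"]).as_matrix(); e=(S-a[:2]@d)*d+(N-a[:2]@n)*n; print("tool delta mm",(R.T@np.r_[e,0]*1000).round(1))
E
python3 fit.py
```

```text
clock: 19.02
position: [0.5277, 0.0839, 0.3221]
eef_rot: [0.998, 0.067, -0.001, 0.0]
contact_force: [-0.2, 0.3, 0.3]
finger_gap: 0.196
grasp_force: 24.5
clock: 19.15
position: [0.528, 0.0823, 0.3229]
291 tcp [0.528  0.0823 0.3229] foot scene [0.528  0.0836] tilt [ 0.007 -0.009] resid 0.0012
rim n [0.398 0.598] front s [-0.7454  0.2815]
well1 scene s,n 0.199 0.498 foot s,n 0.1976322354134289 0.4967544273245068
tool delta mm [ 1.7  0.8 -0. ]
```

```bash
python3 -m pendant '[[[1.3,0.3,30,0],[0,0,30,0],[0,0,25,0],[0,0,15,0],[0,0,5,0]]]'>/dev/null
python3 -m pendant '[[[0,0,3,0],[0,0,0,0]]]'
python3 -m pendant '[[[0,0,4,0],[0,0,0,0]]]'
python3 -m pendant '[[[0,0,4,0],[0,0,0,0]]]'
```

```text
clock: 20.08
position: [0.5298, 0.083, 0.2159]
eef_rot: [0.998, 0.066, 0.001, -0.0]
contact_force: [-0.2, -0.2, -0.7]
finger_gap: 0.196
grasp_force: 24.5
clock: 20.32
position: [0.5294, 0.083, 0.2112]
eef_rot: [0.998, 0.066, -0.0, -0.0]
contact_force: [-0.1, 0.1, -0.4]
finger_gap: 0.2
grasp_force: 24.5
clock: 20.58
position: [0.5293, 0.0829, 0.2069]
eef_rot: [0.998, 0.066, -0.0, 0.0]
contact_force: [-0.4, -0.1, -0.1]
finger_gap: 0.202
grasp_force: 24.5
```

```bash
for_=1
python3 -m pendant '[[[0,0,3,0],[0,0,0,0]]]' | grep -E "pos|contact"
python3 -m pendant '[[[0,0,3,0],[0,0,0,0]]]' | grep -E "pos|contact"
python3 -m pendant '[[[0,0,3,0],[0,0,0,0]]]' | grep -E "pos|contact"
```

```text
position: [0.5294, 0.0829, 0.204]
contact_force: [0.1, 0.3, -1.0]
position: [0.5294, 0.0829, 0.201]
contact_force: [0.1, -0.3, 0.8]
position: [0.5294, 0.0829, 0.198]
contact_force: [-0.7, -0.2, -0.0]
```

The foot is 10 mm below the mouth with no contact force, so it is in the well.

```bash
python3 -m pendant '[[[0,0,6,0],[0,0,6,0],[0,0,0,0]]]' | grep -E "pos|contact"
python3 -m pendant '[[[0,0,6,0],[0,0,6,0],[0,0,0,0]]]' | grep -E "pos|contact"
python3 -m pendant '[[[0,0,6,0],[0,0,5,0],[0,0,0,0]]]' | grep -E "pos|contact"
```

```text
position: [0.5291, 0.0828, 0.1855]
contact_force: [-0.0, 0.0, -0.5]
position: [0.5292, 0.0828, 0.1736]
contact_force: [-0.3, -0.9, -0.5]
position: [0.5292, 0.0829, 0.1627]
contact_force: [-0.2, -0.1, -1.1]
```

```bash
python3 -m pendant '[[[0,0,2,0],[0,0,0,0]]]' | grep -E "pos|contact"
python3 -m pendant '[[[0,0,2,0],[0,0,0,0]]]' | grep -E "pos|contact"
```

```text
position: [0.5295, 0.0829, 0.1613]
contact_force: [0.4, -1.1, 0.0]
position: [0.5294, 0.083, 0.1591]
contact_force: [0.4, 0.3, -0.6]
```

```bash
python3 -m pendant '[[[0,0,1,0],[0,0,0,0]]]' | grep -E "pos|contact"
python3 -m pendant '[[[0,0,1,0],[0,0,0,0]]]' | grep -E "pos|contact"
```

```text
position: [0.5296, 0.083, 0.1584]
contact_force: [0.1, -0.2, 1.2]
position: [0.5301, 0.083, 0.1583]
contact_force: [-1.1, 0.9, 4.5]
```

Bottomed (4.5 N, foot at about 10 mm). Release and retreat straight up.

```bash
python3 -m pendant '[[[0,0,0,0],[0,0,0,0],[0,0,0,0]]]' 0.6 | grep -E "pos|contact|gap"
python3 -m pendant '[[[0,0,-10,0],[0,0,-30,0],[0,0,-50,0],[0,0,-50,0],[0,0,-40,0]]]' | grep -E "pos|contact"
python3 -m pendant '[[[0,40,0,0],[0,50,0,0],[0,50,0,0],[0,50,0,0],[0,40,0,0]]]' | grep -E "pos|contact"
python3 -m pendant '[[[0,0,0,0],[0,0,0,0]]]' >/dev/null
python3 - <<'E'
from h import *
d=np.array([.5105,-.8599]); n=np.array([.8599,.5105])
a=[]
for c,x,y in(("scene",200,100),("top",130,120)):
    I,D=r.capture(c); P=cloud(c,D); a.append(cv2.resize(I[y:y+180,x:x+240],(400,300),interpolation=cv2.INTER_CUBIC))
    m=(np.hypot(P[...,0]-.528,P[...,1]-.083)<.03)&(P[...,2]>.1)&(P[...,2]<.118); q=P[m]
    if len(q): print(c,len(q),q.mean(0).round(4),q[:,2].max().round(4),np.ptp(q,0).round(3))
cv2.imwrite("pics/b6.png",np.vstack(a)); print(r.observe()["clock"])
E
```

```text
position: [0.5294, 0.0829, 0.157]
contact_force: [0.3, -0.2, 0.3]
finger_gap: 0.4
position: [0.5295, 0.0828, 0.3405]
contact_force: [0.3, 0.0, 0.1]
position: [0.5597, -0.1469, 0.338]
contact_force: [1.4, 0.7, 0.3]
scene 78 [0.5333 0.0824 0.1078] 0.1123 [0.019 0.017 0.012]
25.425
```

View pics/b6.png

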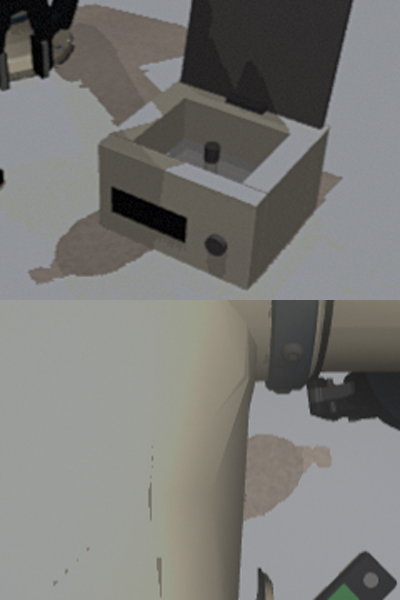

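The scene half shows the cap upright in the middle well at (212,152), top at about 111 mm, which means fully seated. The cover is still open on its stop and the gripper is clear.

```bash
python3 -c "
from plant import r; print(r.hand_in())"
```

```text
the job is handed in; nothing more can be done
None
```

The cover was pressed home at about 9 N above swing force and left resting on its stop. The tall tube stands fully down in the middle well, and the job is handed in; no verdict was returned.

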